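# Lock the carver's tool case

## Task

Lock the carver's tool case: swing the hasp over so that it lies flat on the lid around the staple, then slide the steel rod along its trough, through the entry guide, the staple and the far guide, until it is fully home against the stop plate. Leave the carving, tools and other things on the case and the bench where they are.

Things in the scene. Friction and masses are not known exactly. Their poses are not given: they have to be found in the camera images.
- case_top (a point): Point on the lid straight below the staple's hole. The case: shut flat wooden box fixed to the bench, 324 x 210 mm, lid 70 mm above the bench, turned up to 0.3 rad. Case axes (all offsets use them; the other points on the case share them): x across it, away from the robot at yaw 0, toward the hasp's hinge; y along it, to the robot's left, the way the rod goes in; z up.
- staple (a point): Centre of the staple's hole, 17 mm above the lid; axes of the case. The staple is an upright steel plate 25 mm wide (x), 8 thick (y), 34 high, with a 17 mm hole along y. In a row along y on the lid, holes of the same size on one line: entry guide, staple, far guide (dark steel plate, 34 wide, 10 thick, 34 high, centred at y +32 mm), then the stop plate.
- guide_in (a point): Centre of the mouth of the entry guide's 17 mm hole, on its face toward the trough, y -37 mm from the staple's hole; axes of the case. The guide is a dark steel plate 34 mm wide, 10 thick, 34 high, centred at y -32.
- trough (a point): Middle of the trough's floor, at y -111.5 mm from the staple's hole and 7 mm below the hole axis (10 mm above the lid). The straight wooden trough lies on the lid from y -185 to y -38; floor 18 mm wide between side lips that rise 4 mm above it (26 mm over all).
- stop (a point): Point on the hole axis on the near face of the solid stop plate (34 mm wide, 30 high), y +52 mm from the staple's hole; axes of the case.
- hasp (a joint): Angle of the hasp: 0 = flat on the lid over the staple, pi/2 = upright, more = leaning away over the hinge (stops at 0 and 2.5 rad). The stiff hinge stays where it is left; about 1 N at the hasp's end moves it. Starts between 1.1 and 2.1 rad.
- hasp_hinge (a point): Middle of the hasp's hinge line, which runs along the case's y, 45 mm in +x of the staple hole and 12.5 mm below it (4.5 mm above the lid).
- hasp_tip (a point): Middle of the free end of the hasp, 100 mm from the hinge line. The hasp is a steel strap 36 mm wide and 4 mm thick with a slot that drops over the staple; shut, its free end lies 55 mm in -x of the staple hole, and the solid part from 20 to 55 mm in -x of the staple hole is free to be pressed on.
- rod_center (a point): Middle of the loose steel locking rod, 14 mm diameter, 105 mm long, about 120 g, lying in the trough on its floor, along the case's y; it may roll about its own axis.
- rod_tip (a point): Leading end of the rod (tapered over 10 mm to 7 mm diameter), nearest the entry guide, 52.5 mm from the middle.
- rod_tail (a point): Flat rear end of the rod, 52.5 mm from the middle. With the rod home against the stop it lies 53 mm in -y of the staple hole, 16 mm out of the entry guide.
- ox: Bystander: small carved wooden ox on a base, 74 x 32 mm, 60 mm high, on the near leaf of the lid left of the staple; its position is the centre of its underside
- lid_gouge: Bystander: gouge with pale flat-sided wooden handle, 155 mm long, 20 wide, 16 high, lying on the near edge of the lid along the trough; its position is on the underside, near the middle of its length
- offcut: Bystander: pale wood block 40 x 55 x 22 mm on the far leaf of the lid; its position is the centre of its underside
- bench_gouge: Bystander: gouge with dark wooden handle, 155 mm long, 16 mm high, on the bench; its position is on the underside near mid-length
- bench_knife: Bystander: chip knife with brown wooden handle, 160 mm long, 16 mm high, on the bench; its position is on the underside near mid-length
- mallet: Bystander: round wooden carver's mallet standing on its head, 82 mm across, 205 mm high; its position is the centre of its underside
- stone: Bystander: grey sharpening stone 60 x 170 x 25 mm; its position is the centre of its underside
- wax: Bystander: amber jar 64 mm across, 60 mm high; its position is the centre of its underside

How it is judged (in metres and radians):
On the way, in this order (a step that is already met when the one before it is completed fails the run):
1. the hasp lies flat on the lid around the staple, with the rod not yet in the staple (value of joint hasp below 0.12 rad and y of rod_tip in the frame of staple below -0.004 m), for 0.2 s.
2. with the hasp flat, the rod has passed through the entry guide and the staple (value of joint hasp below 0.12 rad and y of rod_tip in the frame of staple above 0.008 m and x of rod_tip in the frame of staple between -0.006 and 0.006 m and z of rod_tip in the frame of staple between -0.006 and 0.006 m and x of rod_tail in the frame of staple between -0.006 and 0.006 m and z of rod_tail in the frame of staple between -0.006 and 0.006 m), for 0.05 s.
At the end, for the whole second after the job is handed in: The hasp is flat on the lid (below 0.12 rad); the rod runs through entry guide, staple and far guide, both its ends within 6 mm of the hole axis across and in height, its leading end within 6 mm of the stop plate; the rod is at rest (value of joint hasp below 0.12 rad and y of rod_tip in the frame of staple above 0.046 m and x of rod_tip in the frame of staple between -0.006 and 0.006 m and z of rod_tip in the frame of staple between -0.006 and 0.006 m and x of rod_tail in the frame of staple between -0.006 and 0.006 m and z of rod_tail in the frame of staple between -0.006 and 0.006 m and linear speed of rod below 0.01 m/s); the robot touches nothing.
It fails at once if a thing that is not part of the job is moved by more than 20 mm (distance of any of ox, lid_gouge, offcut, bench_gouge, bench_knife, mallet, stone, wax from where it was at the start of the episode above 0.02 m).
It also fails if it takes over 51 s, if anything falls off the work surface, if the arm or the gripper's body presses on something with over 40 N, if the wrist force passes 120 N, or if a joint passes its speed limit or range.

## Robot

A 6-joint arm with a two-finger parallel gripper is mounted at the origin on the work surface. World frame = base frame: x ahead of the robot, y to its left, z up, the work surface at z = 0. Lengths are in mm, angles in rad, forces in N, time in s.
With the tool pointing down it reaches from about 275 to 850 mm from the base axis. Payload 19 kg.
Tool frame: the origin (TCP) lies at the very end of the fingers, on their centre line; the grasp point (between the pads) lies 19 mm behind it (r.hold_point_z is the distance from the TCP to the grasp point, in mm); z points along the fingers, y is the line along which they close (so a half turn about z gives the same grasp; the last joint's range is limited). The gripper opens to 85 mm and grips with 20 to 120 N. Pads are 22 mm wide; open, the fingers measure 114 mm over their backs; the gripper's body (76 mm by 85 mm) begins 54 mm behind the grasp point. The pads swing forward as they close: fully open they stand 13 mm farther back than shut.
Start: joints at [1.097, 0.15, 1.437, -0, 1.554, -0.134], TCP at [191.649, 542.089, 231.267] pointing down, gripper open.
Joint ranges: [-2.8, 2.8], [-0.68, 2.1], [0.12, 2.68], [-1.39, 4.53], [0.16, 2.79], [-2.81, 2.81]. Speed limits (rad/s): [1.89, 1.89, 2.22, 3.01, 3.01, 3.01].

## Interface

Orientations are given as a rotation vector (axis times angle).
In Python, from plant import sensors, cams, r gives the robot as it stands.
- The arm moves only by the tool send_rows, never from a script. Its argument "rows" is a list that holds one entry, the list of rows, each a list of 5 numbers: the gripper command: -1 is fully open, 1 is shut, values between are in proportion, then the shift along the tool's x, y, z in mm, then the turn about the tool's z in rad. A call has 1 to 8 rows; each row shifts and turns the commanded pose from where the row before left it, along the tool's axes as they then stand; what a row does not reach is not made up. A row lasts 1/8 s, in which the tool goes at most 62.5 mm and 10.7 degrees, less where a joint would pass 70% of its speed; a pose out of reach is approached as far as the arm can. A call is refused whole if a number of a shift passes 62.5 or a number of a turn 0.188, either way. A call with a gripper value outside its range is refused whole. The fingers move at their own pace and stop on an object; "squeeze" is the grip in N (left out, the last holds). Time passes only in rows, so rows that do not move let the fingers close. It gives the time, the measured TCP pose, the force, the opening and the grip force at its end, in the units of the state.
- sensors.sense(): the state, without advancing time (a new reading comes with each control period).
- cams.grab_frame(name): name is "scene" or "top"; returns the picture (420x560x3 uint8, blue, green, red); there is no depth.
- cams.camera_params(name): a dict with "fx", "fy", "cx", "cy" (pixels), "R" (3x3) and "t" (3): a world point X has camera coordinates R X + t. Camera axes: x right, y down, z forward; pixel columns grow to the right and rows downward; lengths in mm; the calibration is good to about 2 mm. A picture is of the moment at which its call begins. camera_params takes no time and is no camera call.
- r.finish_job(): hands the job in; it is judged then, once.
The state is a dict: "time": time; "joint_positions": joint angles; "joint_vel": joint speeds; "tau": joint torques, N m; "ee_pos": TCP position; "tool_rot": TCP orientation; "contact_force": force on the tool from outside, world axes, zero at the start; "wrist_torque": the same for the moment, N m; "gripper_width": finger opening in mm; "grasp_force": force on a finger pad.
Only numpy, scipy, OpenCV 4.12 (cv2) and the standard library are available. Lean on these libraries where they do the work, as an engineer would, in place of code of your own. Each camera call takes 0.05 s, during which the arm holds its last target. There are 200 camera calls.

## Working session

There is one attempt and no reset: what is moved stays moved. The work goes in short steps, Python scripts to look and compute and a tool call to move; the robot and the scene stay as the last step left them, time stands still between calls to the robot, and variables do not carry over. Pictures are saved under pics/ and viewed, at most 10 in all, crops included, and the job is handed in when it is done.

Besides the shell and the picture viewer there is one more tool, called after "Request:" by a JSON object that holds its "method" and its "body", one argument or row to a line. send_rows: Moves the arm, as the interface text tells. Its arguments: {"type":"object","properties":{"rows":{"type":"array"},"squeeze":{"type":"number"}},"required":["rows"]}

```bash
mkdir -p pics
python3 - <<'E'
from plant import sensors,cams,r
import cv2,json
for n in("scene","top"):
    cv2.imwrite(f"pics/{n}0.png",cams.grab_frame(n)); p=cams.camera_params(n); print(n,p)
s=sensors.sense();print(s)
E
```

```text
scene {'fx': 485.20043893068856, 'fy': 485.20043893068856, 'cx': 278.6431474187859, 'cy': 209.00865536120875, 'R': array([[ 0.47698654,  0.87890324,  0.0035958 ],
       [ 0.60049387, -0.32289907, -0.7315349 ],
       [-0.64178731,  0.35109156, -0.68179452]]), 't': array([-256.66238935, -259.55167818, 1485.38472493])}
top {'fx': 488.88122598783195, 'fy': 488.88122598783195, 'cx': 274.5087309027789, 'cy': 198.95976291663584, 'R': array([[ 0.00164665, -0.9998829 ,  0.01521419],
       [-0.99647084, -0.00291749, -0.08388894],
       [ 0.0839235 , -0.01502236, -0.99635896]]), 't': array([-1.16605691e+00,  5.07897737e+02,  1.38868985e+03])}
{'time': 0.1, 'joint_positions': array([ 1.09700019e+00,  1.50888235e-01,  1.43792732e+00, -2.11762603e-05,
        1.55376961e+00, -1.34006582e-01]), 'joint_vel': array([-0.00036687, -0.00259943, -0.00167898,  0.00085249,  0.00032118,
       -0.00162168]), 'tau': array([ 3.94591625e-03, -7.14376903e+01, -5.71790886e+01, -1.97998042e-04,
        7.29053791e-03, -2.05582973e-05]), 'ee_pos': array([191.57552476, 541.93040043, 230.78276303]), 'tool_rot': array([-5.31128783e-01, -3.09608870e+00,  1.49741572e-03]), 'contact_force': array([-0.04163417, -0.43812526, -1.4009528 ]), 'wrist_torque': array([ 0.00291656, -0.02974706, -0.02537698]), 'grasp_force': 0.0, 'gripper_width': 85.4163521731581}
```

View pics/scene0.png

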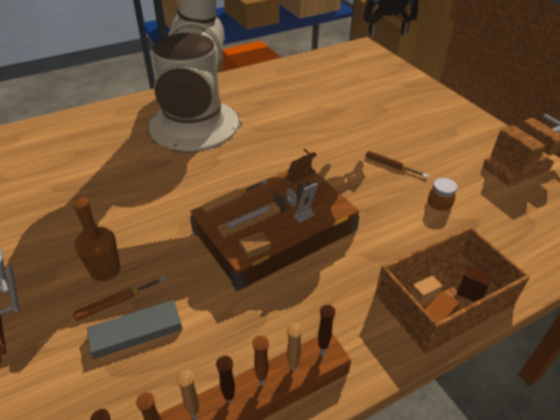

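View pics/top0.png

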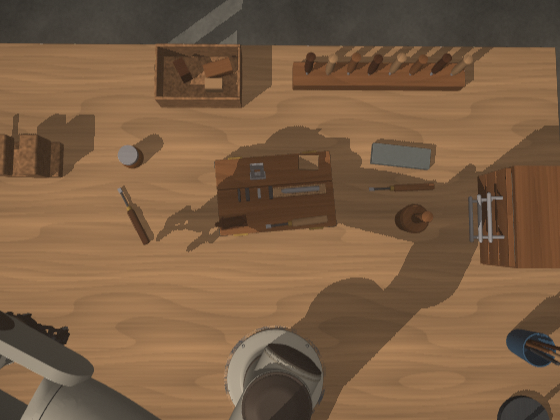

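Scene shows the case around (275,225) with the hasp raised at (305,205); the top view shows the trough/rod at about (300,189), plates at (235–270,194) and hasp at (258,172). Enlarging both.

Run:
```python
import cv2
a=cv2.imread("pics/top0.png")[145:240,205:345];b=cv2.imread("pics/scene0.png")[145:285,185:365]
cv2.imwrite("pics/tc.png",cv2.convertScaleAbs(cv2.resize(a,None,fx=5.7,fy=5.7,interpolation=2),alpha=1.8))
cv2.imwrite("pics/sc.png",cv2.convertScaleAbs(cv2.resize(b,None,fx=4.2,fy=4.2,interpolation=2),alpha=1.5))
```

```text
(no output)
```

View pics/tc.png

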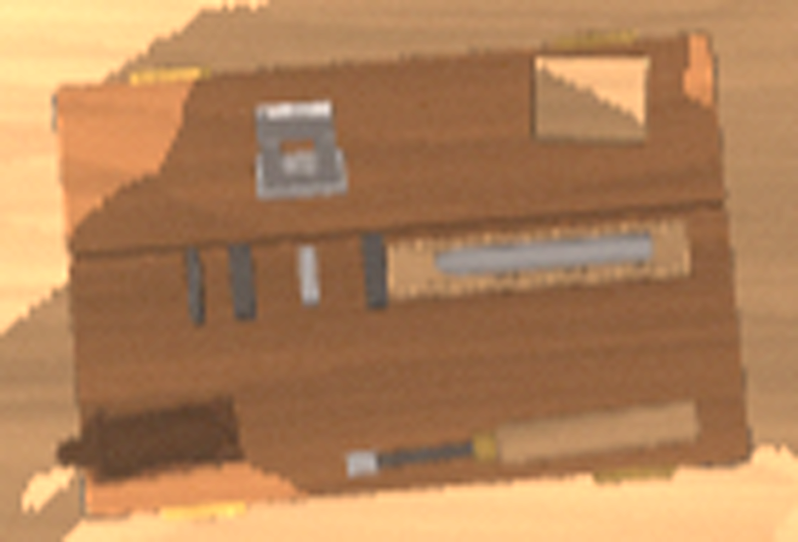

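View pics/sc.png

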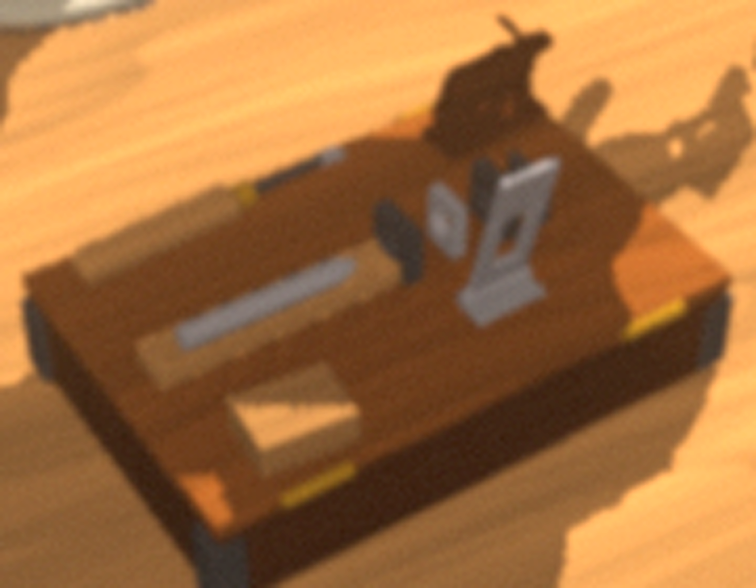

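Top crop: trough corners at crop (388,240)/(688,222)/(690,274)/(390,297), rod from (436,262) to (652,248), staple top at (309,274), hasp tip at (295,107). Scene crop: hasp's free end at (530,170), rod lying in its trough. Now a fit of the case pose and hasp angle to these points.

```bash
cat > fit.py <<'E'
from plant import sensors,cams,r
import numpy as np
from scipy.optimize import least_squares
P={n:cams.camera_params(n) for n in("scene","top")}
def proj(n,X):
    p=P[n];c=np.asarray(X)@p["R"].T+p["t"];return np.stack([p["fx"]*c[...,0]/c[...,2]+p["cx"],p["fy"]*c[...,1]/c[...,2]+p["cy"]],-1)
def ray(n,uv,z):
    p=P[n];d=p["R"].T@[(uv[0]-p["cx"])/p["fx"],(uv[1]-p["cy"])/p["fy"],1];c=-p["R"].T@p["t"];return c+d*(z-c[2])/d[2]
top=lambda x,y:(205+(x+.5)/5.7-.5,145+(y+.5)/5.7-.5)
sc=lambda x,y:(185+(x+.5)/4.2-.5,145+(y+.5)/4.2-.5)
# case coords rel. staple x,y and world z
O=[("top",top(388,240),(13,-38,84)),("top",top(688,222),(13,-185,84)),("top",top(690,274),(-13,-185,84)),("top",top(390,297),(-13,-38,84)),
("top",top(309,274),(0,0,104)),("top",top(375,271),(0,-32,104)),("top",top(242,281),(0,32,104)),
("scene",sc(135,348),(-13,-185,84)),("scene",sc(165,388),(13,-185,80))]
def W(q,c):
    s,k=np.sin(q[2]),np.cos(q[2]);c=np.asarray(c,float)
    return np.array([q[0]+k*c[0]-s*c[1],q[1]+s*c[0]+k*c[1],c[2]])
f=lambda q:np.concatenate([proj(n,W(q,c))-uv for n,uv,c in O])
E
cat > a.py <<'E'
from fit import *
q0=[*ray("top",top(309,274),104)[:2],.06]
s=least_squares(f,q0,loss="soft_l1");q=s.x;print(q.round(3),f(q).reshape(-1,2).round(1).tolist())
for nm,uv in(("tail",top(652,248)),("tip",top(436,262)),("ox",top(165,440)),("offcut",top(592,98))):
    w=ray("top",uv,{"ox":100,"offcut":92}.get(nm,87));d=w[:2]-q[:2];k,n=np.cos(q[2]),np.sin(q[2]);print(nm,w.round(1),(k*d[0]+n*d[1]).round(1),(-n*d[0]+k*d[1]).round(1))
for n,uv in(("tail s",sc(188,337)),("tip s",sc(350,265))):
    w=ray("scene",uv,87);d=w[:2]-q[:2];print(n,(k*d[0]+np.sin(q[2])*d[1]).round(1),(-np.sin(q[2])*d[0]+k*d[1]).round(1))
H=lambda t:W(q,(45-100*np.cos(t),0,74.5+100*np.sin(t)))
g=lambda t:np.concatenate([proj("top",H(t[0]))-top(295,107),proj("scene",H(t[0]))-sc(530,170)])
h=least_squares(g,[1.8]);print("hasp",h.x,g(h.x),H(h.x[0]))
for c in((0,0,87),(45,0,74.5)):print(c,proj("top",W(q,c)),proj("scene",W(q,c)))
E
python3 a.py
```

```text
[5.17996e+02 4.36850e+01 9.30000e-02] [[-0.3, 0.8], [-0.1, -0.8], [0.5, -0.6], [0.2, 0.1], [0.1, -0.0], [0.3, -0.5], [0.1, -0.2], [0.6, -0.6], [-0.5, -1.6]]
tail [ 532.8 -121.6   87. ] -0.7 -166.0
tip [525.7 -17.1  87. ] 2.0 -61.2
ox [438.9 112.1 100. ] -72.4 75.5
offcut [605.2 -92.4  92. ] 74.1 -143.7
tail s -1.3 -161.8
tip s -0.9 -63.2
hasp [1.80900329] [-0.23524678  0.51022441  0.3291786   0.24942763] [586.29379955  50.07377442 171.67626231]
(0, 0, 87) [258.99737123 193.25385587] [291.38480648 197.52466861]
(45, 0, 74.5) [257.63420151 177.65628708] [302.73490966 212.76848698]
```

Request:
{"method": "send_rows", "body": {
  "rows": [
    [[1, 0, 0, 0, -0.142], [1, 0, 0, 0, -0.142], [1, 0, 0, 0, -0.143], [1, -32, -43, 0, 0], [1, -33, -44, 0, 0], [1, -33, -44, 0, 0], [1, -33, -44, 0, 0]]
  ],
  "squeeze": 40
}}

```text
time: 0.98
ee_pos: [338.2, 377.7, 231.1]
tool_rot: [0.137, -3.138, 0.0]
contact_force: [0.7, 0.1, -0.3]
gripper_width: 0.0
grasp_force: 0.0
```

Request:
{"method": "send_rows", "body": {
  "rows": [
    [[1, -32.5, -43.5, 0, 0], [1, -32.5, -43.5, 0, 0], [1, -32.5, -43.5, 0, 0], [1, -32.5, -43.5, 0, 0], [1, -32.5, -43.5, 0, 0], [1, -32.5, -43.5, 0, 0], [1, -32.5, -43.5, 0, 0], [1, -32.5, -44, 0, 0]]
  ]
}}

```text
time: 1.98
ee_pos: [627.7, 53.1, 231.0]
tool_rot: [0.137, -3.138, -0.0]
contact_force: [0.2, 0.6, 0.4]
gripper_width: 0.0
grasp_force: 0.0
```

Request:
{"method": "send_rows", "body": {
  "rows": [
    [[1, 0, 0, 40, 0], [1, 0, 0, 36, 0], [1, 0, 0, 0, 0]]
  ]
}}

```text
time: 2.35
ee_pos: [625.5, 54.5, 152.6]
tool_rot: [0.136, -3.133, -0.0]
contact_force: [-0.4, 0.9, 0.9]
gripper_width: 0.1
grasp_force: 0.0
```

Run:
```python
from fit import *
import cv2
a=cams.grab_frame("top")[145:240,205:345];b=cams.grab_frame("scene")[125:265,215:395]
im=[cv2.convertScaleAbs(cv2.resize(x,(400,300 if i else 271),interpolation=2),alpha=1.6) for i,x in enumerate((a,b))]
cv2.imwrite("pics/h1.png",cv2.vconcat(im))
```

```text
(no output)
```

View pics/h1.png

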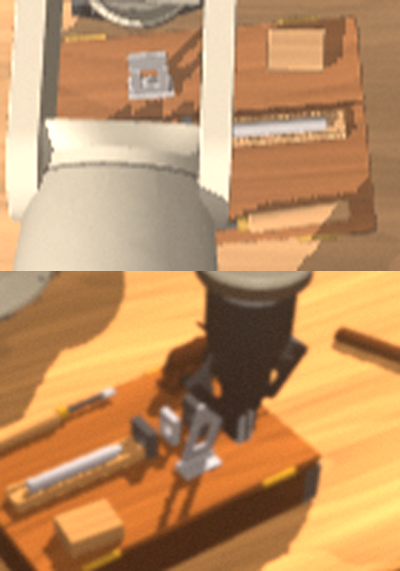

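The gripper (scene crop at about (240,380)) stands right behind the hasp with its tips clear of it. Pushing it over.

Request:
{"method": "send_rows", "body": {
  "rows": [
    [[1, 15, 0, 0, 0], [1, 15, 0, 0, 0], [1, 10, 0, -2, 0], [1, 10, 0, -3, 0], [1, 11, 0, 1, 0], [1, 11, 0, 1.5, 0]]
  ]
}}

```text
time: 3.2
ee_pos: [554.4, 48.3, 157.9]
tool_rot: [-0.137, 3.138, -0.0]
contact_force: [0.2, -0.3, 0.9]
gripper_width: -0.1
grasp_force: 0.4
```

Request:
{"method": "send_rows", "body": {
  "rows": [
    [[1, 12, 0, 5, 0], [1, 11, 0, 5, 0], [1, 10, 0, 8, 0], [1, 9, 0, 8, 0], [1, 6, 0, 7, 0], [1, 6, 0, 7, 0], [1, 5, 0, 6.5, 0]]
  ]
}}

```text
time: 4.08
ee_pos: [495.9, 43.2, 110.8]
tool_rot: [0.137, -3.138, 0.0]
contact_force: [0.6, 0.7, 1.5]
gripper_width: -0.1
grasp_force: 0.2
```

Request:
{"method": "send_rows", "body": {
  "rows": [
    [[1, 4, 0, 9, 0], [1, 4, 0, 9, 0], [1, 2, 0, 6, 0], [1, 2, 0, 5, 0], [1, 0, 0, 3, 0], [1, 0, 0, 2, 0], [1, 0, 0, 0, 0]]
  ]
}}

```text
time: 4.95
ee_pos: [484.3, 42.2, 77.3]
tool_rot: [0.137, -3.138, 0.0]
contact_force: [-0.1, -1.0, 0.1]
gripper_width: 0.3
grasp_force: 0.0
```

Request:
{"method": "send_rows", "body": {
  "rows": [
    [[1, 0, 0, 1.5, 0], [1, 0, 0, 1.5, 0], [1, 0, 0, 0, 0], [1, 0, 0, 0, 0]]
  ]
}}

```text
time: 5.45
ee_pos: [484.6, 42.1, 75.9]
tool_rot: [-0.137, 3.137, -0.001]
contact_force: [-11.4, 0.9, 26.0]
gripper_width: -0.1
grasp_force: 13.2
```

Request:
{"method": "send_rows", "body": {
  "rows": [
    [[1, 0, 0, -20, 0], [1, 0, 0, -50, 0], [1, -8, -50, 0, 0], [1, -8, -50, 0, 0], [1, -9, -50, 0, 0], [1, -9, -52, 0, 0], [1, 0, 0, 25, 0], [1, 0, 0, 0, 0]]
  ]
}}

```text
time: 6.45
ee_pos: [534.9, -156.1, 117.7]
tool_rot: [0.136, -3.136, -0.002]
contact_force: [-0.2, 0.7, 0.1]
gripper_width: 0.3
grasp_force: 0.0
```

Run:
```python
from fit import *
import cv2
a=cams.grab_frame("top")[145:240,205:345];b=cams.grab_frame("scene")[145:285,185:365]
im=[cv2.convertScaleAbs(cv2.resize(x,(400,300 if i else 271),interpolation=2),alpha=1.6) for i,x in enumerate((a,b))]
cv2.imwrite("pics/h2.png",cv2.vconcat(im))
```

```text
(no output)
```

View pics/h2.png

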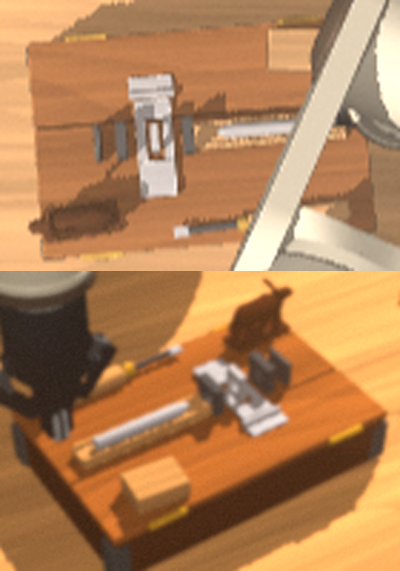

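The hasp lies flat around the staple (top crop ~(155,135)); the fingers are behind the rod's tail, at scene crop (62,425). Lowering and pushing.

Request:
{"method": "send_rows", "body": {
  "rows": [
    [[1, 0, 0, 15, 0], [1, 0, 0, 15, 0], [1, 0, 0, 0, 0], [1, 0, 10, 0, 0], [1, 0, 8, 0, 0], [1, 0, 8, 0, 0], [1, 0, 8, 0, 0], [1, 0, 0, 0, 0]]
  ]
}}

```text
time: 7.55
ee_pos: [532.8, -121.6, 89.4]
tool_rot: [-0.138, 3.138, -0.0]
contact_force: [0.7, -0.5, -0.4]
gripper_width: -0.1
grasp_force: 0.0
```

Request:
{"method": "send_rows", "body": {
  "rows": [
    [[1, 0, 4, 1, 0], [1, 0, 8, 1, 0], [1, 0, 8, 0, 0], [1, 0, 8, 0, 0], [1, 0, 0, 0, 0]]
  ]
}}

```text
time: 8.18
ee_pos: [530.3, -93.5, 87.3]
tool_rot: [0.138, -3.138, -0.0]
contact_force: [-0.3, 0.4, 0.8]
gripper_width: -0.2
grasp_force: 0.5
```

Run:
```python
from fit import *
import cv2
b=cams.grab_frame("scene")[145:285,185:365]
cv2.imwrite("pics/p1.png",cv2.convertScaleAbs(cv2.resize(b,None,fx=4.2,fy=4.2,interpolation=2),alpha=1.5))
```

```text
(no output)
```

View pics/p1.png

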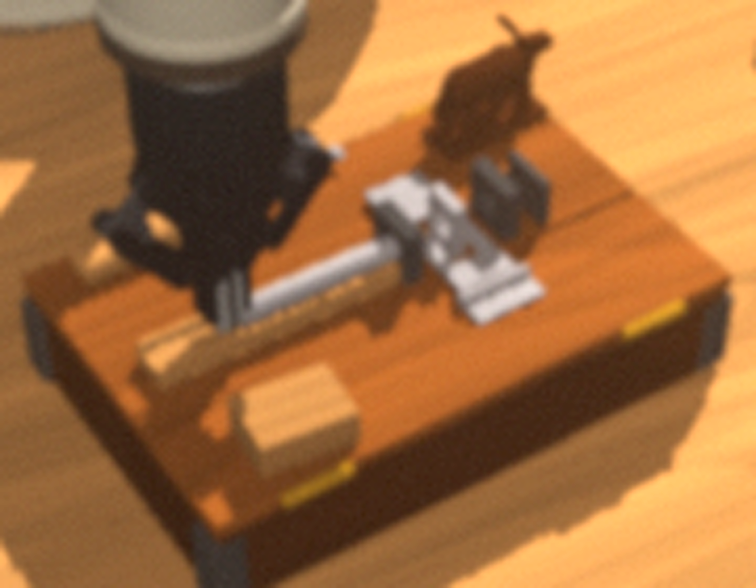

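The rod has slid to the entry guide (tip at ~(395,250)), fingers right at its tail (~(245,310)), knuckles well above the plates. Continuing.

Request:
{"method": "send_rows", "body": {
  "rows": [
    [[1, 0, 6, 0, 0], [1, 0, 6, 0, 0], [1, 0, 6, 0, 0], [1, 0, 6, 0, 0], [1, 0, 0, 0, 0]]
  ]
}}

```text
time: 8.85
ee_pos: [528.2, -69.8, 87.3]
tool_rot: [0.138, -3.139, -0.0]
contact_force: [0.3, 0.6, 1.5]
gripper_width: 0.4
grasp_force: 0.7
```

Request:
{"method": "send_rows", "body": {
  "rows": [
    [[1, 0, 6, 0, 0], [1, 0, 6, 0, 0], [1, 0, 6, 0, 0], [1, 0, 6, 0, 0], [1, 0, 0, 0, 0]]
  ]
}}

```text
time: 9.48
ee_pos: [526.1, -45.9, 87.3]
tool_rot: [0.138, -3.138, -0.0]
contact_force: [0.2, 1.1, 2.0]
gripper_width: -0.3
grasp_force: 0.7
```

Request:
{"method": "send_rows", "body": {
  "rows": [
    [[1, 0, 5, 0, 0], [1, 0, 5, 0, 0], [1, 0, 4, 0, 0], [1, 0, 0, 0, 0]]
  ]
}}

```text
time: 9.98
ee_pos: [524.9, -32.2, 87.3]
tool_rot: [0.138, -3.138, -0.0]
contact_force: [0.2, 1.3, 1.7]
gripper_width: -0.3
grasp_force: 0.8
```

Request:
{"method": "send_rows", "body": {
  "rows": [
    [[1, 0, 3, 0, 0], [1, 0, 3, 0, 0], [1, 0, 2, 0, 0], [1, 0, 0, 0, 0]]
  ]
}}

```text
time: 10.48
ee_pos: [524.3, -24.4, 87.3]
tool_rot: [0.137, -3.139, -0.0]
contact_force: [-0.2, -0.2, 2.1]
gripper_width: -0.0
grasp_force: 1.2
```

Request:
{"method": "send_rows", "body": {
  "rows": [
    [[1, 0, 1.5, 0, 0], [1, 0, 0, 0, 0], [1, 0, 0, 0, 0]]
  ]
}}

```text
time: 10.85
ee_pos: [524.1, -23.1, 87.3]
tool_rot: [0.137, -3.139, 0.0]
contact_force: [0.0, -1.8, 3.6]
gripper_width: 0.3
grasp_force: 1.8
```

Request:
{"method": "send_rows", "body": {
  "rows": [
    [[1, 0, 1, 0, 0], [1, 0, 0, 0, 0]]
  ]
}}

```text
time: 11.1
ee_pos: [524.1, -22.1, 87.3]
tool_rot: [-0.137, 3.139, -0.0]
contact_force: [-0.2, -1.9, 4.4]
gripper_width: 0.1
grasp_force: 2.2
```

Request:
{"method": "send_rows", "body": {
  "rows": [
    [[1, 0, 1, 0, 0], [1, 0, 0, 0, 0]]
  ]
}}

```text
time: 11.35
ee_pos: [524.0, -21.1, 87.3]
tool_rot: [-0.137, 3.139, -0.0]
contact_force: [-0.4, -1.9, 4.0]
gripper_width: 0.5
grasp_force: 2.2
```

Request:
{"method": "send_rows", "body": {
  "rows": [
    [[1, 0, 1, 0, 0], [1, 0, 0, 0, 0]]
  ]
}}

```text
time: 11.6
ee_pos: [523.9, -20.0, 87.3]
tool_rot: [0.137, -3.139, 0.0]
contact_force: [-0.7, -1.6, 4.5]
gripper_width: 0.0
grasp_force: 2.3
```

Request:
{"method": "send_rows", "body": {
  "rows": [
    [[1, 0, 1, 0, 0], [1, 0, 1, 0, 0], [1, 0, 0, 0, 0]]
  ]
}}

```text
time: 11.98
ee_pos: [523.7, -18.0, 87.3]
tool_rot: [0.137, -3.139, 0.0]
contact_force: [0.8, -2.3, 3.6]
gripper_width: 0.1
grasp_force: 2.5
```

Run:
```python
from fit import *
import cv2
b=cams.grab_frame("scene")[165:245,225:335]
cv2.imwrite("pics/p2.png",cv2.convertScaleAbs(cv2.resize(b,None,fx=7,fy=7,interpolation=2),alpha=1.6))
q=[518,43.7,.087]
for c in((0,-53,94),(0,52,94),(0,-53,87)):print(c,(proj("scene",W(q,c))-[225,165])*7)
```

```text
(0, -53, 94) [328.30195293 271.80808636]
(0, 52, 94) [594.4404847  154.69829168]
(0, -53, 87) [328.43048556 287.9603382 ]
```

View pics/p2.png

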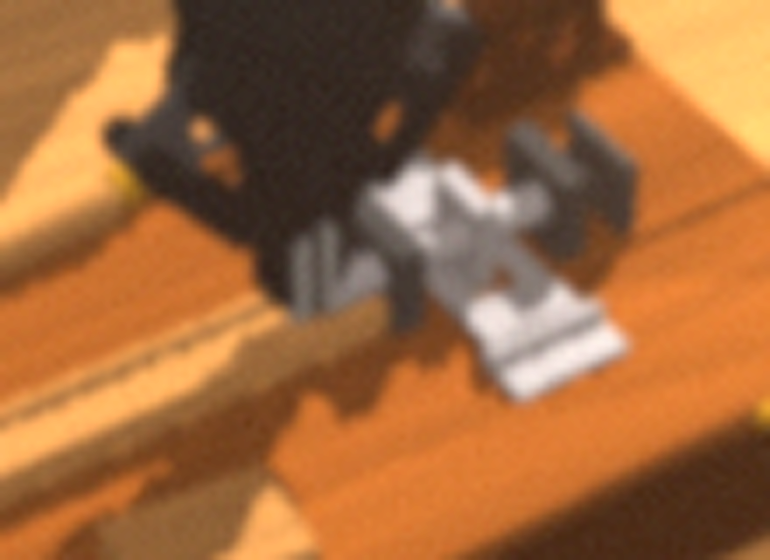

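The rod goes through the staple into the far guide (~(540,195)), with some 18–20 mm of tail still showing before the entry guide (~(340–385,280)); a few mm remain.

Request:
{"method": "send_rows", "body": {
  "rows": [
    [[1, 0, 1, 0, 0], [1, 0, 1, 0, 0], [1, 0, 0, 0, 0]]
  ]
}}

```text
time: 12.4
ee_pos: [523.5, -16.0, 87.3]
tool_rot: [0.137, -3.139, 0.0]
contact_force: [0.5, -1.3, 3.9]
gripper_width: 0.2
grasp_force: 2.6
```

Request:
{"method": "send_rows", "body": {
  "rows": [
    [[1, 0, 1, 0, 0], [1, 0, 1, 0, 0], [1, 0, 0, 0, 0]]
  ]
}}

```text
time: 12.78
ee_pos: [523.3, -14.0, 87.3]
tool_rot: [0.137, -3.139, -0.0]
contact_force: [0.3, -1.6, 4.4]
gripper_width: -0.2
grasp_force: 2.5
```

Request:
{"method": "send_rows", "body": {
  "rows": [
    [[1, 0, 1, 0, 0], [1, 0, 1, 0, 0], [1, 0, 0, 0, 0]]
  ]
}}

```text
time: 13.15
ee_pos: [523.3, -12.7, 87.3]
tool_rot: [-0.137, 3.139, -0.002]
contact_force: [0.9, -8.2, 2.8]
gripper_width: -0.2
grasp_force: 4.9
```

Request:
{"method": "send_rows", "body": {
  "rows": [
    [[1, 0, 1, 0, 0], [1, 0, 0, 0, 0]]
  ]
}}

```text
time: 13.4
ee_pos: [523.2, -12.3, 87.3]
tool_rot: [-0.137, 3.139, -0.004]
contact_force: [1.7, -14.1, 2.2]
gripper_width: 0.1
grasp_force: 8.0
```

Request:
{"method": "send_rows", "body": {
  "rows": [
    [[1, 0, -10, 0, 0], [1, 0, -20, 0, 0], [1, 0, 0, -50, 0], [1, 0, -50, -50, 0], [1, 0, -60, 0, 0], [1, 0, -60, 0, 0], [1, 0, -60, 0, 0], [1, 0, 0, 0, 0]]
  ]
}}

```text
time: 14.4
ee_pos: [544.3, -268.9, 180.4]
tool_rot: [0.13, -3.138, -0.001]
contact_force: [0.4, 0.1, -0.5]
gripper_width: 0.0
grasp_force: 0.0
```

Run:
```python
from fit import *
import cv2
b=cams.grab_frame("scene")[165:245,225:335];a=cams.grab_frame("top")[165:225,225:310]
cv2.imwrite("pics/p3.png",cv2.convertScaleAbs(cv2.vconcat([cv2.resize(b,(400,291),interpolation=2),cv2.resize(a,(400,282),interpolation=2)]),alpha=1.6))
q=[518,43.7,.087]
for y in(-53,-37,52):print(y,(proj("scene",W(q,(0,y,87)))-[225,165])*400/110,(proj("top",W(q,(0,y,87)))-[225,165])*400/85+[0,291])
```

```text
-53 [170.61323925 149.58978608] [250.2738032  416.39565242]
-37 [192.2832299 140.004329 ] [223.026314   418.67551743]
52 [308.28061779  88.69429382] [ 71.19853759 431.37932415]
```

View pics/p3.png

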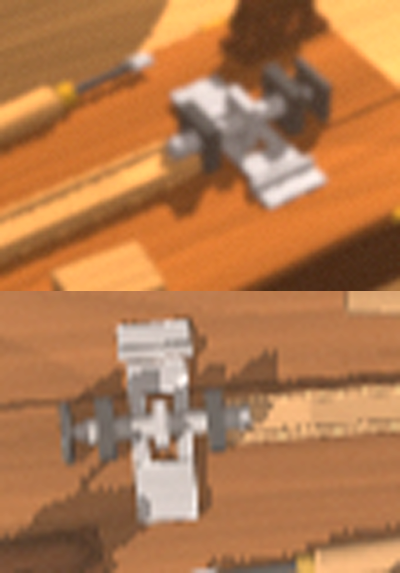

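The picture shows the rod through both guides and the staple. Its tip reaches the stop plate (top crop (75,432)), its tail is at (250,415) as expected for home, and the hasp is flat with the gripper clear.

```bash
python3 -c "
from plant import r
print(r.finish_job())"
```

```text
the job is handed in; nothing more can be done
None
```

The tool case looks locked and I've handed the job in: the hasp lies flat around the staple, the rod is home against the stop plate (force jumped to 14 N there), and the arm is clear; the hand-in returned no verdict.

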